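# Rack the printing plate and crack the dry box

### The job

The dry box has to be aired, but a printing plate is resting on its lid: first stand that plate on edge in the empty slot of the white rack, the one with the green tabs, and let go of it. Then take the lid by its black handle, pull until the sticky rubber seal gives, and finish while still holding the lid just ajar, its front edge about 25 mm up; do not let it fly open when the seal lets go. Leave everything else on the table where it is.

Things in the scene. Friction and masses are not known exactly. Their poses are not given: they have to be found in the camera images.
- plate: Plate to rack: rigid slab, aluminium with an orange face (+x side), 8 mm thick (x), 110 wide (y), 100 tall (z), about 0.25 kg. Origin: middle of its lower edge face; z runs up the plate. Starts in the cradle on the lid, 30 degrees from upright, top leaning towards the robot. Its upper 45 mm is clear on both faces: pinch its thickness at the middle of the top edge, tool tilted along the plate.
- cradle (a point): Aluminium rest fixed on the lid. This point is on the lid's top below the plate's foot. A ledge 90 mm wide, 20 deep and a back panel 50 mm tall, both tilted 30 degrees like the plate; the panel is on the side nearer the handle, its top about 55 mm above the lid's top.
- slot_tag: Two green tabs (26 x 16 x 34 mm, tops 34 mm above the table, 132 mm apart) at the ends of the rack's empty slot, fixed. Origin: middle of that slot, on its floor, 10 mm above the table. x across the slot (plate thickness), y along it (plate width; either way round), z up. Slot 14 mm wide between 40 mm tall walls (tops 50 mm above the table), open at its ends.
- rack: White slotted rack, fixed to the table, base 170 x 130 x 10 mm, three slots side by side 50 mm apart along its x axis, slots running along its y. Origin at the centre of its underside. Two slots hold smaller plates, any one of the three is empty.
- stored_a: Smaller plate with a blue face standing in the rack, 8 x 100 x 65 mm, top 75 mm above the table. Origin at the middle of its lower edge. To be left alone.
- stored_b: The same with a red face. To be left alone.
- drybox: Grey open-topped box, 240 x 240 x 85 mm, fixed to the table, closed by the blue lid. Origin at the centre of its underside, x from its front (handle side, towards the robot) to its hinge side, y along the hinge, z up.
- lid (a joint): Lid angle in rad, 0 shut, grows as the front edge rises; stop at 0.30. 25 mm at the front edge is 0.105. Shut, the seal holds with about 12 N of pull at the handle, on top of the lid's weight (about 3 N there); its pull falls smoothly to 0.8 of that at 0.05, 0.4 at 0.1, 0.1 at 0.15 and nothing by 0.2 rad. Let go, the lid falls shut and seals again.
- lid_hinge (a point): Point on the hinge line (the line runs along the dry box's y), middle of the lid's far edge, 85 mm above the table.
- lid_front (a point): Middle of the lid's front edge, top face: 240 mm from the hinge line, 99 mm above the table when shut.
- lid_handle (a point): Black handle on the lid near its front edge. This point: middle of its bar, 205 mm from the hinge line and 45 mm above it. The bar is 70 mm long along x (the dry box's x), 14 wide (y), 14 high, 31 mm above the lid's top (130 above the table when shut), on two 10 mm posts, 24 mm free below it. Its sides are free: pinch it across y from above.
- ink_tin: Yellow ink tin, diameter 72, height 75 mm, loose. Origin under its centre. To be left alone.
- wash_bottle: White bottle with red cap, diameter 56, height 140 mm, loose. Origin under its centre. To be left alone.
- tape_roll: Brown tape roll lying flat, diameter 90, height 25 mm, loose. Origin under its centre. To be left alone.
- loupe: Black magnifier, diameter 44, height 45 mm, standing loose between robot and work. Origin under its centre. To be left alone.
- ink_knife: Ink spatula 220 mm long lying along its x, loose. Origin under its middle. To be left alone.
Not all that is in view belongs to the job. What is shaped like the plate but yellow is not meant.

How it is judged (in metres and radians):
On the way, in this order (a step that is already met when the one before it is completed fails the run):
1. the plate stands on edge in the empty slot, let go (angle between plate's own z axis and vertical below 0.25 rad and angle between the x axis of plate and the x axis of slot_tag, either way round below 0.3 rad and x of plate in the frame of slot_tag between -0.007 and 0.007 m and y of plate in the frame of slot_tag between -0.025 and 0.025 m and z of plate in the frame of slot_tag between -0.004 and 0.006 m and contact force between the fingers and plate below 0.1 N and linear speed of plate below 0.03 m/s), for 0.3 s.
2. the seal is broken: the lid is ajar (value of joint lid above 0.06 rad), for 0.2 s.
At the end, for the whole second after the job is handed in: The plate stands released and still in the tabbed slot: on its floor (6 mm), within 25 mm of its middle lengthwise, within 0.25 rad of upright. The fingers still hold the lid's handle (over 1 N), the lid still and open 0.06 to 0.17 rad (front edge 14 to 41 mm up) (all of step 1 and value of joint lid between 0.06 and 0.17 rad and velocity of joint lid between -0.08 and 0.08 rad/s and (contact force between the fingers and lid_c1 above 1 N or contact force between the fingers and lid_c2 above 1 N or contact force between the fingers and lid_c3 above 1 N)); the arm keeps its last pose, push and grip.
It fails at once if the lid flies open: more than 0.25 rad (60 mm at the front edge) (value of joint lid above 0.25 rad).
It fails at once if the lid is lifted while the plate still rests on it (value of joint lid above 0.02 rad and contact force between plate and lid above 0.1 N).
It fails at once if a bystander (stored plate, ink tin, bottle, tape roll, magnifier, ink knife) is moved more than 30 mm (distance of any of stored_a, stored_b, ink_tin, wash_bottle, tape_roll, loupe, ink_knife from where it was at the start of the episode above 0.03 m).
It also fails if it takes over 58 s, if anything falls off the work surface, if the arm or the gripper's body presses on something with over 40 N, if the wrist force passes 120 N, or if a joint passes its speed limit or range.

### The arm

A 6-joint arm with a two-finger parallel gripper is mounted at the origin on the work surface. World frame = base frame: x ahead of the robot, y to its left, z up, the work surface at z = 0. Lengths are in mm, angles in degrees, forces in N, time in s.
With the tool pointing down it reaches from about 275 to 975 mm from the base axis. Payload 8.4 kg.
Tool frame: the origin (TCP) lies at the very end of the fingers, on their centre line; the grasp point (between the pads) lies hold_point_z behind it (hold_point_z is the distance from the TCP to the grasp point, in mm); z points along the fingers, y is the direction in which the jaws open and shut (so a half turn about z gives the same grasp; the last joint's range is limited). The gripper opens to 92 mm and grips with 3 to 60 N. Pads are 20 mm wide; open, the fingers measure 128 mm over their backs; the gripper's body (75 mm by 189 mm) begins 69 mm behind the grasp point.
Start: joints at [-66.543, 20.225, 93.587, -0, 66.188, -0.138], TCP at [250.161, -572.754, 214.583] pointing down, gripper open.
Joint ranges: [-150.9, 150.9], [-52.94, 120.26], [3.33, 152.33], [-74.26, 254.26], [0, 154.13], [-172.89, 172.89]. Speed limits (degrees/s): [127.2, 127.2, 159.86, 180, 180, 180].

### API

Orientations are given as a 3x3 rotation matrix whose columns are the frame's x, y, z axes.
In Python, from rig import * gives the robot as it stands. Calls block until the motion is done:
- goto(position, orientation): joint-space move of the TCP to a pose.
- line_to(position, rot=None, velocity=150): straight line of the TCP; rot=None keeps the orientation; velocity is the mean speed in mm/s.
- move_j(angles): joint-space move.
- command_gripper(opening): opening from 0.0 (shut) to 1.0 (fully open); the grip force is fixed at half the most; returns when the fingers have stopped.
- sleep(seconds).
- inverse_kinematics(position, orientation): joint angles nearest the present ones, or None.
- capture(name): name is "scene" or "top" or "wrist"; returns (picture, depth): 384x512x3 uint8, red, green, blue; 384x512 float32, mm along the optical axis (not along the pixel's ray), 0 where there is no reading.
- camera_params(name): a dict with "K" (3x3 intrinsics, pixels), "cam_to_world" (4x4, takes a point from camera to world coordinates). Camera axes: x right, y up, looking along -z (the intrinsics and any distortion apply to the point x, -y, -z); pixel columns grow to the right and rows downward; lengths in mm; the calibration is good to about 2 mm. A picture is of the moment at which its call begins: read the wrist's pose just before it. camera_params takes no time and is no camera call; for the wrist camera it gives the pose at the moment of the call.
A pose or a line that the arm cannot do raises Unreachable and nothing moves.
- close_job(): hands the job in, once; it reports no verdict.
Readings, each from a call of its own:
- read_t(): time.
- read_joints(): joint angles.
- read_joint_vel(): joint speeds.
- read_joint_torque(): joint torques, N m.
- read_eef_pos(): TCP position.
- read_orientation(): TCP orientation.
- read_wrist_force(): force on the tool from outside, world axes, zero at the start.
- read_moment(): the same for the moment, N m.
- read_finger_gap(): opening from 0.0 (shut) to 1.0 (fully open).
Only numpy, scipy, OpenCV 4.12 (cv2) and the standard library are available. Lean on these libraries where they do the work, as an engineer would, in place of code of your own. Each camera call takes 0.05 s, during which the arm holds its last target.

## Working session

There is one attempt and no reset: what is moved stays moved. The work goes in short steps, each a Python script; the robot and the scene stay as the last script left them, time stands still between calls to the robot, and variables do not carry over. Pictures are saved under pics/ and viewed, and the job is handed in when it is done.

```bash
ls; mkdir -p pics
python3 - <<'E'
from rig import *
import cv2,numpy as np
for n in ["scene","top"]:
    im,d=capture(n); np.savez(f"pics/{n}0.npz",im=im,d=d)
    cv2.imwrite(f"pics/{n}0.png",im[:,:,::-1])
    p=camera_params(n); print(n,p["K"],p["cam_to_world"],{k:v for k,v in p.items() if k not in("K","cam_to_world")})
import rig; print([x for x in dir(rig) if 'hold' in x.lower()], read_t())
E
```

```text
pics
scene [[439.02362441   0.         256.59204084]
 [  0.         439.02362441 182.99975787]
 [  0.           0.           1.        ]] [[ 5.16475061e-02 -5.58867957e-01  8.27646750e-01  1.41405103e+03]
 [ 9.98384534e-01  4.85477062e-02 -2.95202198e-02 -1.86521545e+01]
 [-2.36824463e-02  8.27834360e-01  5.60472492e-01  7.24504407e+02]
 [ 0.00000000e+00  0.00000000e+00  0.00000000e+00  1.00000000e+00]] {}
top [[392.48446957   0.         252.34703993]
 [  0.         392.48446957 192.82694223]
 [  0.           0.           1.        ]] [[-2.95559084e-02  9.94186648e-01 -1.03534325e-01  3.97491372e+02]
 [-9.99400620e-01 -2.75244629e-02  2.09953533e-02  2.24454155e+01]
 [ 1.80235732e-02  1.04092805e-01  9.94404263e-01  1.08354146e+03]
 [ 0.00000000e+00  0.00000000e+00  0.00000000e+00  1.00000000e+00]] {}
['hold_point_z'] 0.1
```

View pics/scene0.png

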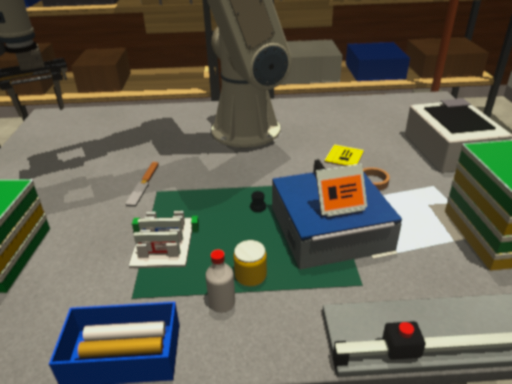

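View pics/top0.png

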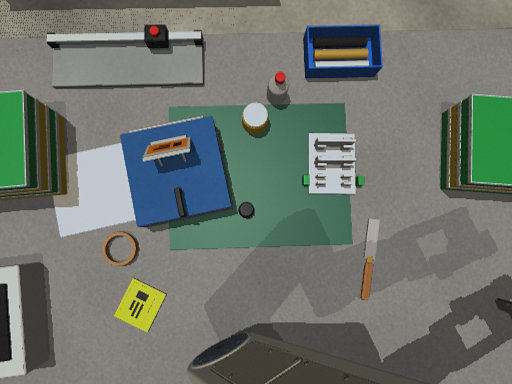

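```bash
python3 -c "
import rig;print(rig.hold_point_z)"
```

```text
18.700000000000003
```

The scene view shows the orange plate on the blue lid (about 342,190) and the rack (about 163,240). In the top view the lid spans (121..231, 117..227), the handle is at (180,202), the plate's top at (168,150), and the green tabs are at (306,181) and (361,181). So the empty slot is the one nearest the robot.

```bash
cat > h.py <<'E'
import numpy as np,cv2
def load(n):
    z=np.load(f"pics/{n}.npz"); return z["im"],z["d"]
def cloud(d,P):
    K=P["K"];M=P["cam_to_world"]
    v,u=np.mgrid[:d.shape[0],:d.shape[1]]
    X=np.stack([(u-K[0,2])/K[0,0]*d,-(v-K[1,2])/K[1,1]*d,-d],-1)
    return X@M[:3,:3].T+M[:3,3]
def ray(u,v,z,P):
    K=P["K"];M=P["cam_to_world"]
    r=M[:3,:3]@np.array([(u-K[0,2])/K[0,0],-(v-K[1,2])/K[1,1],-1]);o=M[:3,3]
    return o+r*(z-o[2])/r[2]
E
python3 - <<'E'
from rig import *
from h import *
for n in ["top","scene"]:
    im,d=load(n+"0");P=camera_params(n);C=cloud(d,P)
    hsv=cv2.cvtColor(im,cv2.COLOR_RGB2HSV);H,S,V=[hsv[...,i].astype(int) for i in range(3)]
    ms={"orange":(H>4)&(H<16)&(S>190)&(V>170),"green":(H>50)&(H<75)&(S>180)&(V>80),"blue":(H>100)&(H<120)&(S>170)&(V>80),"red":((H<4)|(H>175))&(S>150),"white":(S<40)&(V>140)}
    for k,m in ms.items():
        nn,l,st,c=cv2.connectedComponentsWithStats(m.astype(np.uint8))
        for i in range(1,nn):
            if st[i,4]>15 and not(k=="white" and st[i,4]<60):
                q=C[(l==i)&(d>0)]
                print(n,k,st[i].tolist(),np.round(np.median(q,0)),"z",np.round(np.percentile(q[:,2],[3,97])))
for n,box,s in [("top",(110,100,250,240),5),("top",(290,120,380,210),6),("scene",(265,130,405,270),5),("scene",(120,190,220,290),6)]:
    im,d=load(n+"0");a,b,c,e=box
    cv2.imwrite(f"pics/z_{n}_{a}.png",cv2.resize(im[b:e,a:c,::-1],None,fx=s*.8,fy=s*.8,interpolation=cv2.INTER_CUBIC))
E
```

```text
top green [472, 96, 40, 88, 1866] [ 623. -588.  154.] z [151. 158.]
top blue [306, 25, 76, 44, 596] [ 903. -243.   67.] z [ 3. 74.]
top blue [188, 117, 24, 12, 64] [687. 141. 101.] z [ 98. 104.]
top blue [146, 122, 45, 23, 191] [660. 195. 100.] z [ 97. 104.]
top blue [140, 127, 24, 7, 44] [669. 255. 100.] z [ 98. 103.]
top blue [191, 135, 6, 9, 18] [641. 148. 100.] z [ 98. 103.]
top blue [131, 137, 9, 20, 41] [623. 296. 100.] z [ 97. 102.]
top blue [122, 140, 32, 86, 267] [574. 303. 100.] z [ 97. 104.]
top blue [210, 141, 9, 10, 23] [625.  93. 101.] z [ 98. 104.]
top blue [200, 149, 12, 5, 20] [609. 115. 100.] z [ 97. 103.]
top blue [140, 169, 8, 9, 23] [560. 275. 100.] z [ 98. 104.]
top blue [182, 169, 9, 15, 40] [546. 165. 100.] z [ 97. 103.]
top blue [190, 168, 5, 11, 21] [555. 152. 100.] z [ 95. 103.]
top blue [136, 175, 23, 30, 124] [525. 262. 100.] z [ 97. 103.]
top blue [158, 181, 9, 7, 21] [528. 226.  99.] z [ 97. 102.]
top blue [156, 187, 10, 6, 17] [513. 233. 100.] z [ 98. 103.]
top blue [166, 188, 8, 7, 19] [513. 206. 100.] z [ 97. 103.]
top blue [223, 189, 6, 10, 25] [499
[... 2381 characters left out ...]
6297] [ -95. -621.    1.] z [-2.  4.]
scene white [30, 144, 162, 44, 2154] [ 203. -426.    1.] z [-2.  4.]
scene white [58, 149, 26, 11, 149] [ 120. -586.    1.] z [-2.  4.]
scene white [199, 154, 36, 16, 327] [ 195. -111.    0.] z [-2.  4.]
scene white [322, 172, 45, 43, 131] [636. 221. 113.] z [110. 170.]
scene white [64, 186, 30, 16, 288] [ 359. -495.    0.] z [-2.  3.]
scene white [313, 223, 80, 16, 186] [686. 214.  92.] z [89. 95.]
scene white [235, 240, 29, 21, 465] [712. -13.  75.] z [73. 77.]
scene white [83, 322, 81, 16, 678] [ 864. -261.   35.] z [31. 38.]
scene white [422, 357, 90, 8, 215] [964. 360.  19.] z [17. 22.]
scene white [341, 364, 47, 6, 164] [965. 182.  19.] z [17. 22.]
```

View pics/z_top_110.png

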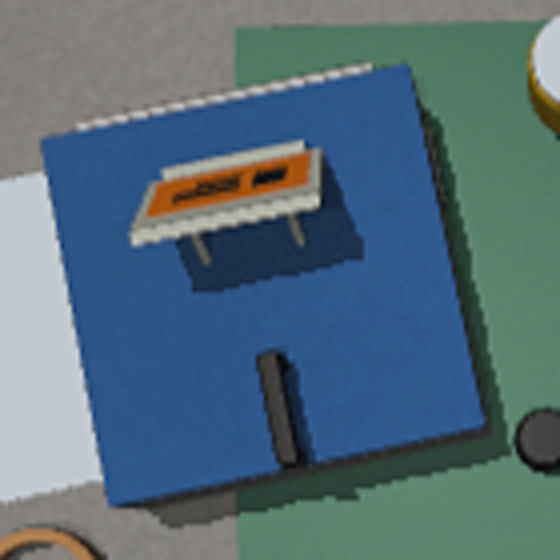

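View pics/z_top_290.png

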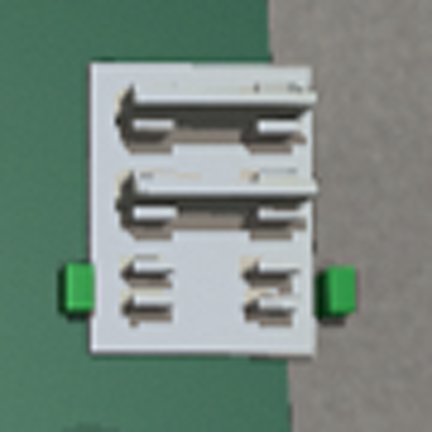

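Run:
```python
from rig import *
from h import *
for n in ["top","scene"]:
    im,d=load(n+"0");P=camera_params(n);C=cloud(d,P)
    hsv=cv2.cvtColor(im,cv2.COLOR_RGB2HSV);H,S,V=[hsv[...,i].astype(int) for i in range(3)]
    reg=(C[...,0]>400)&(C[...,0]<740)&(C[...,1]>30)&(C[...,1]<340)&(d>0)
    lid=reg&(abs(C[...,2]-98)<9)
    r=cv2.minAreaRect(C[lid][:,:2].astype(np.float32)); print(n,"lid rect",r,C[lid][:,2].mean())
    h=reg&(abs(C[...,2]-130)<9)&(V<60)
    q=C[h]; r=cv2.minAreaRect(q[:,:2].astype(np.float32));print(n,"handle",h.sum(),r,q.mean(0))
    t=reg&(C[...,2]>165)
    q=C[t]; r=cv2.minAreaRect(q[:,:2].astype(np.float32));print(n,"platetop",t.sum(),r,q.mean(0),q[:,2].max())
    rr=(C[...,0]>480)&(C[...,0]<720)&(C[...,1]>-320)&(C[...,1]<-110)&(d>0)
    g=rr&(H>50)&(H<80)&(S>170)&(V>70)&(C[...,2]>20)
    nn,l,st,c=cv2.connectedComponentsWithStats(g.astype(np.uint8))
    for i in range(1,nn):
        if st[i,4]>10:
            q=C[l==i];k=q[:,2]>27
            print(n,"tab",st[i].tolist(),c[i],q[k].mean(0),q[k].min(0),q[k].max(0),ray(*c[i],34,P))
    for lo,hi in((44,56),(68,80)):
        w=rr&(C[...,2]>lo)&(C[...,2]<hi)
        nn,l,st,c=cv2.connectedComponentsWithStats(w.astype(np.uint8))
        for i in range(1,nn):
            if st[i,4]>15:
                q=C[l==i];print(n,lo,st[i].tolist(),q.mean(0).round(1),cv2.minAreaRect(q[:,:2].astype(np.float32)))
    b=rr&(abs(C[...,2]-10)<4)&(S<60)&(V>100);print(n,"base",cv2.minAreaRect(C[b][:,:2].astype(np.float32)))
```

```text
top lid rect ((568.1466674804688, 196.74172973632812), (248.0538787841797, 240.5497283935547), 10.513043403625488) 99.90187492233503
top handle 77 ((540.675537109375, 195.46115112304688), (71.59081268310547, 186.85791015625), 84.92236328125) [482.36395796 177.67604631 134.52912663]
top platetop 392 ((594.4710693359375, 200.26687622070312), (28.401559829711914, 109.76261138916016), 9.999279022216797) [591.97787738 199.31322686 187.79039778] 201.5325364145424
top tab [361, 177, 2, 8, 13] [361.61538462 179.92307692] [ 533.55835639 -296.62878419   35.36014087] [ 522.54278856 -298.34191214   32.08425911] [ 541.62681145 -294.25598615   38.6726375 ] [ 533.73678128 -297.0431238    34.        ]
top 44 [316, 141, 36, 7, 91] [ 630.  -221.4   50.2] ((629.2365112304688, -222.16700744628906), (95.99713897705078, 14.278284072875977), 84.70390319824219)
top 44 [317, 155, 10, 3, 18] [ 600.1 -187.2   51.2] ((600.3065795898438, -187.7637939453125), (4.525737762451172, 23.217578887939453), 2.2858340740203857)
top 44 [343, 161, 10, 5, 34] [ 576.8 -257.6   49.3] ((577.5950927734375, -258.08612060546875), 
[... 2679 characters left out ...]
22.9   50.6] ((593.50537109375, -223.39791870117188), (18.244247436523438, 97.94385528564453), 0.6823644042015076)
scene 44 [135, 239, 44, 9, 240] [ 642.3 -225.5   49.9] ((643.5003662109375, -225.85910034179688), (16.496042251586914, 99.00669860839844), 0.05410590395331383)
scene 68 [138, 218, 43, 6, 181] [ 587.9 -224.6   73.2] ((586.8341674804688, -224.0768280029297), (99.46435546875, 11.745442390441895), 87.29927062988281)
scene 68 [133, 231, 45, 6, 198] [ 637.6 -225.1   73.2] ((636.7059326171875, -226.30409240722656), (99.87411499023438, 11.321659088134766), 87.93193817138672)
scene base ((587.7423095703125, -224.12460327148438), (130.43252563476562, 174.4551239013672), 87.47526550292969)
```

The lid sits at a yaw of about 10.5° with its centre near (567,196), which agrees between both views. Slot walls, tabs and stored-plate spacing all put the slot middle at about (537,-221) with yaw about -2.3°. Next I'll refine the plate and handle.

Run:
```python
from rig import *
from h import *
y=np.radians(10.5);B=np.array([[np.cos(y),-np.sin(y),0],[np.sin(y),np.cos(y),0],[0,0,1]]);c=np.array([567,196,99.])
for n in ["top","scene"]:
    im,d=load(n+"0");P=camera_params(n);C=cloud(d,P);L=(C-c)@B  # box frame, centred on lid top
    hsv=cv2.cvtColor(im,cv2.COLOR_RGB2HSV);H,S,V=[hsv[...,i].astype(int) for i in range(3)]
    ins=(abs(L[...,0])<110)&(abs(L[...,1])<110)&(d>0)
    h=ins&(L[...,2]>22)&(L[...,0]<-40)&(V<80)&(L[...,2]<45)
    q=L[h];print(n,"handle",len(q),"min",q.min(0).round(1),"max",q.max(0).round(1),"mean",q.mean(0).round(1), "yaw",np.degrees(np.polyfit(q[:,0],q[:,1],1)[0]))
    p=ins&(L[...,2]>50)&(L[...,0]>-40)
    q=L[p];o=ins&(H>2)&(H<18)&(S>150)&(V>120)&(L[...,2]>20)
    qo=L[o];m=qo.mean(0);u,s,vt=np.linalg.svd(qo-m);nn=vt[2]*np.sign(vt[2][2]);print("orange",len(qo),m.round(1),"normal",nn.round(3),"rms",s[2]/len(qo)**.5)
    print(" lean",np.degrees(np.arcsin(nn[2])),"yaw extra",np.degrees(np.arctan2(nn[1],nn[0])), "y range orange",np.percentile(qo[:,1],[1,50,99]))
    # along-plate coordinate
    zp=np.array([-.5,0,.866]);xp=np.array([.866,0,.5])
    w=L[ins&(L[...,2]>18)&(L[...,0]>-40)&(L[...,2]<130)]
    print(" all: s max",np.percentile(w@zp,[50,97,99,99.8]),"x",np.percentile(w@xp,[1,50,99]),"orange x",np.median(qo@xp),"y",np.percentile(w[:,1],[1,2,98,99]),'zmax',w[:,2].max())
```

```text
top handle 143 min [-109.6   -7.2   24.7] max [-54.7   7.5  43.3] mean [-82.1  -0.5  37.9] yaw -0.8364509267136429
orange 199 [47.3  0.1 54.8] normal [0.864 0.002 0.504] rms 0.4724963757735139
 lean 30.27985956280325 yaw extra 0.10716749349412955 y range orange [-46.83652681  -2.00528931  46.01993256]
 all: s max [45.00246192 77.63375809 78.78653511 79.73975024] x [32.48019319 67.8710965  69.7098123 ] orange x 68.37642958867997 y [-55.35494418 -54.46556994  51.76891342  53.20807437] zmax 102.53253641454239
scene handle 43 min [-108.4   -9.9   27.2] max [-74.6   3.   39.4] mean [-93.2  -5.   35.6] yaw 0.3360890051200268
orange 974 [47.  -0.5 48.3] normal [0.863 0.003 0.505] rms 1.6752425810393823
 lean 30.31511758425691 yaw extra 0.19478601164998513 y range orange [-47.85238236  -0.66513076  45.18960521]
 all: s max [30.36672875 74.07834544 75.94199629 76.33353806] x [59.52910406 64.62903564 68.57745644] orange x 64.84962955163954 y [-56.66942521 -56.12666693  50.43987204  51.72699472] zmax 98.84315831070558
```

```bash
cat >> h.py <<'E'
def Rz(a):
    a=np.radians(a);return np.array([[np.cos(a),-np.sin(a),0],[np.sin(a),np.cos(a),0],[0,0,1]])
B=Rz(10.5);LC=np.array([567,196,99.])
zp=np.array([-.5,0,.8660254]);xp=np.array([.8660254,0,.5]);yp=np.array([0,1.,0])
HP=18.7
def tool(z,y): return np.stack([np.cross(y,z),y,z],1)
def grasp(xc=62.6,top=77,yc=-1.5,depth=17,back=0):
    tz=B@-zp
    tcp=LC+B@(xp*xc+zp*(top-depth)+yp*yc)+tz*(HP-back)
    return tcp
E
python3 - <<'E'
from rig import *
from h import *
print(read_orientation())
for s in(1,-1):
    R=tool(B@-zp,s*(B@xp));g=grasp();pre=grasp(back=130)
    print(s,g,pre,inverse_kinematics(g,R),inverse_kinematics(pre,R))
    S=Rz(-2.3);R2=tool(np.array([0,0,-1.]),s*S[:,0])
    print(inverse_kinematics([537.4,-221.3,120],R2))
    R3=tool(np.array([0,0,-1.]),s*B[:,1]);print('h',inverse_kinematics([483,180,111.],R3))
    R4=tool(B@(-zp),s*B[:,1])
E
```

```text
[[ 9.16410633e-01  4.00239065e-01 -4.92490507e-04]
 [ 4.00239367e-01 -9.16409973e-01  1.10021899e-03]
 [-1.09725932e-05 -1.20536647e-03 -9.99999273e-01]]
1 [600.27452461 200.64152321 166.06684902] [536.36295562 188.79621406 278.65015102] [ 21.43300629  12.5997784  118.85825744 -16.31369989  19.73071763
  24.89964284] [ 23.23501037  -2.52447191 118.85141521 -11.13660514  34.79583049
  20.25690558]
[-2.25296213e+01  2.24795582e+01  1.03782109e+02 -2.54444375e-14
  5.37383324e+01 -2.02296213e+01]
h [ 2.02722206e+01  1.80226209e+01  1.12193578e+02 -2.54444375e-14
  4.97838009e+01 -8.02277794e+01]
-1 [600.27452461 200.64152321 166.06684902] [536.36295562 188.79621406 278.65015102] [  21.43300629   12.5997784   118.85825744  -16.31369989   19.73071763
 -155.10035716] [  23.23501037   -2.52447191  118.85141521  -11.13660514   34.79583049
 -159.74309442]
[-2.25296213e+01  2.24795582e+01  1.03782109e+02 -2.54444375e-14
  5.37383324e+01  1.59770379e+02]
h [ 2.02722206e+01  1.80226209e+01  1.12193578e+02 -2.54444375e-14
  4.97838009e+01  9.97722206e+01]
```

Run:
```python
from rig import *
from h import *
import pickle
R=tool(B@-zp,B@xp)
command_gripper(0.6)
goto(grasp(back=130),R)
P=camera_params("wrist");im,d=capture("wrist")
np.savez("pics/w1.npz",im=im,d=d);pickle.dump(P,open("pics/w1.pkl","wb"));cv2.imwrite("pics/w1.png",im[:,:,::-1])
print(read_t(),read_eef_pos(),read_finger_gap(),P["K"],P["cam_to_world"])
```

```text
3.6917 [536.63711372 188.30456461 278.61748281] 0.5991907058343386 [[343.21422567   0.         254.75636915]
 [  0.         343.21422567 193.04610084]
 [  0.           0.           1.        ]] [[ 8.51547956e-01 -5.66474042e-02 -5.21207397e-01  4.40212881e+02]
 [ 1.57705864e-01  9.75778730e-01  1.51607161e-01  2.40180325e+02]
 [ 4.99994939e-01 -2.11298231e-01  8.39856011e-01  4.25465813e+02]
 [ 0.00000000e+00  0.00000000e+00  0.00000000e+00  1.00000000e+00]]
```

View pics/w1.png

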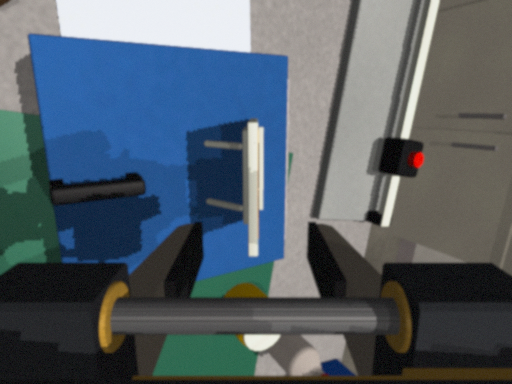

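The wrist image shows the plate's top edge edge-on at column ~252, rows 122–256, between the fingers. The handle is at (55–145, 188).

Run:
```python
from rig import *
from h import *
import pickle
im,d=load("w1");P=pickle.load(open("pics/w1.pkl","rb"));C=cloud(d,P);L=(C-LC)@B
hsv=cv2.cvtColor(im,cv2.COLOR_RGB2HSV);H,S,V=[hsv[...,i].astype(int) for i in range(3)]
ins=(abs(L[...,0])<110)&(abs(L[...,1])<110)&(d>0)
m=ins&(L[...,2]>80)&(L[...,2]<110)&(S<90)&(V>90)
q=L[m];s=q@zp;x=q@xp
print(len(q),"top s",np.percentile(s,[1,50,97]),"x",np.percentile(x,[1,5,50,95,99]),"y",np.percentile(q[:,1],[1,50,99]))
e=abs(s-np.percentile(s,90))<4
print("edge x",np.percentile(x[e],[2,50,98]),"y",q[e][:,1].min(),q[e][:,1].max(), "slope",np.degrees(np.polyfit(q[e][:,1],x[e],1)[0]))
lid=ins&(abs(L[...,2])<8);print("lid z",L[lid][:,2].mean()+99)
big=(abs(L[...,0])<140)&(abs(L[...,1])<140)&(abs(L[...,2])<8)&(S>120)&(d>0)&(H>100)
print(cv2.minAreaRect(C[big][:,:2].astype(np.float32)))
h=ins&(L[...,2]>22)&(L[...,2]<45)&(L[...,0]<-40)&(V<80);q=L[h];print("handle",q.min(0),q.max(0),q.mean(0),np.degrees(np.polyfit(q[:,0],q[:,1],1)[0]))
```

```text
1373 top s [73.89615959 75.77253117 76.97631215] x [56.26905684 56.7594208  60.12915779 64.01468104 64.08393478] y [-53.54547048   4.42455108  54.51876438]
edge x [56.40071279 60.12955972 64.0676999 ] y -55.33555765355362 54.611842118511525 slope -0.08987099880656325
lid z 98.11755726534386
((560.8704833984375, 195.51235961914062), (238.5955047607422, 238.7544403076172), 10.484225273132324)
handle [-109.94313945   -6.33646005   22.90480564] [-56.07915287   7.90859279  39.69784682] [-84.53846336   1.9453236   35.74373051] 0.42304687923514084
```

Run:
```python
from rig import *
from h import *
R=tool(B@-zp,B@xp)
line_to(grasp(61,76.5,0.2,back=60),R,velocity=150)
line_to(grasp(61,76.5,0.2),R,velocity=80)
print(read_eef_pos()-grasp(61,76.5,.2),read_wrist_force())
command_gripper(0.0)
print("closed",read_finger_gap()*92,read_wrist_force()@(B@xp),read_wrist_force(),(read_eef_pos()-grasp(61,76.5,.2))@(B@xp))
sleep(.1)
line_to(grasp(61,76.5,0.2,back=15),R,velocity=40)
print("lift",read_wrist_force(),read_finger_gap()*92,read_t())
im,d=capture("scene");cv2.imwrite("pics/s2.png",cv2.resize(im[110:290,230:430,::-1],None,fx=4,fy=3.3))
```

```text
[0.05978334 0.04203636 0.21400937] [-0.71015418 -0.19836041 -0.40531622]
closed 8.307221464671297 0.8726734498512989 [ 0.65487623 -0.08602335  0.65721411] 0.23244476495431254
lift [ 1.86158746  0.30779815 -0.5512231 ] 7.587277824520596 6.6083
```

View pics/s2.png

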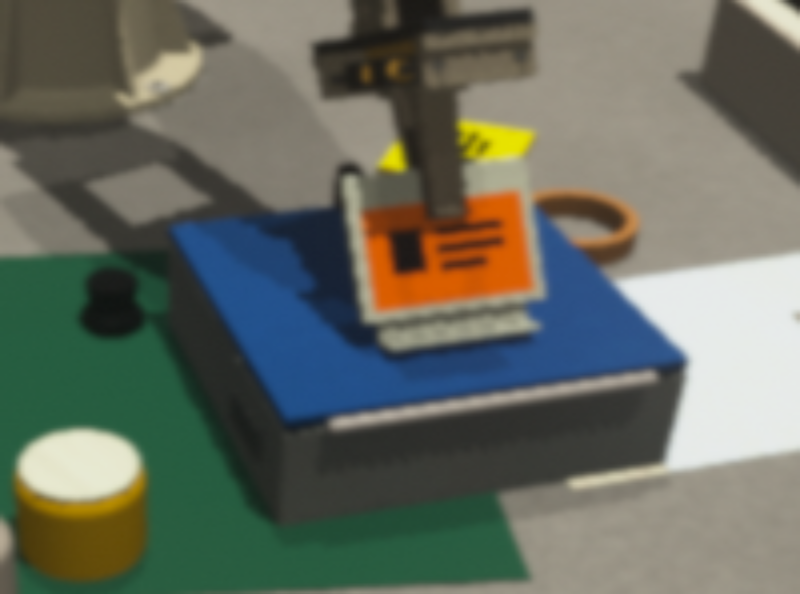

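The plate is held (gap 8 mm) and clear of the ledge, and the lid is still shut. Next is the move to above the slot.

Run:
```python
from rig import *
from h import *
import pickle
R=tool(B@-zp,B@xp)
line_to(grasp(61,76.5,0.2,back=110),R,velocity=120)
S=Rz(-2.3);R2=tool(np.array([0,0,-1.]),S[:,0])
goto([537.4,-221.3,200],R2)
sleep(.2)
print(read_t(),read_eef_pos(),read_wrist_force(),read_finger_gap()*92)
for n in("wrist","top","scene"):
    P=camera_params(n);im,d=capture(n)
    np.savez(f"pics/{n}3.npz",im=im,d=d);pickle.dump(P,open(f"pics/{n}3.pkl","wb"));cv2.imwrite(f"pics/{n}3.png",im[:,:,::-1])
```

```text
9.3333 [ 537.69751497 -220.36396178  200.27265441] [-0.19618139  0.39205954 -2.4458808 ] 8.08772408647779
```

View pics/wrist3.png

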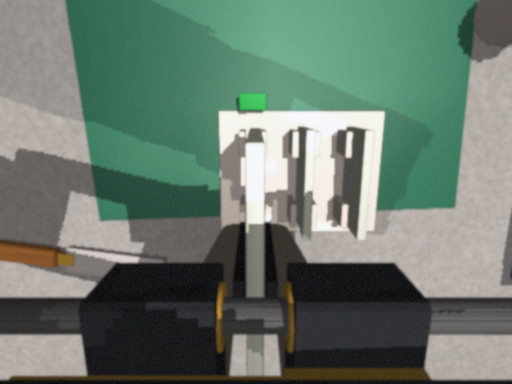

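View pics/scene3.png

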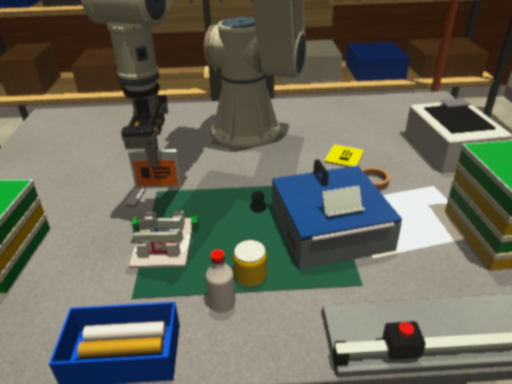

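Run:
```python
from rig import *
from h import *
import pickle
S=Rz(-2.3);o=np.array([537.4,-221.3,10.])
for n in("wrist","top","scene"):
    im,d=load(n+"3");P=pickle.load(open(f"pics/{n}3.pkl","rb"));L=(cloud(d,P)-o)@S
    hsv=cv2.cvtColor(im,cv2.COLOR_RGB2HSV);H,Sa,V=[hsv[...,i].astype(int) for i in range(3)]
    def rep(t,m):
        q=L[m&(d>0)]
        if len(q)>8: print(n,t,len(q),"lo",np.percentile(q,2,0).round(1),"med",np.median(q,0).round(1),"hi",np.percentile(q,98,0).round(1),"slope",np.degrees(np.polyfit(q[:,1],q[:,0],1)[0]).round(2))
    near=(abs(L[...,0])<30)&(abs(L[...,1])<85)
    for s in(1,-1): rep(f"tab{s}",near&(H>50)&(H<80)&(Sa>150)&(L[...,2]>15)&(L[...,2]<40)&(L[...,1]*s>50))
    for a in(-1,1):
        for b in(-1,1): rep(f"wall{a}{b}",(abs(L[...,0]-a*10)<7)&(abs(L[...,1]-b*35)<20)&(abs(L[...,2]-40)<5)&(Sa<80))
    rep("plate high",near&(L[...,2]>205)&(L[...,2]<235)&(Sa<90)&(V>90))
    rep("orange",near&(L[...,2]>100)&(L[...,2]<230)&(H>2)&(H<18)&(Sa>150))
    rep("platebottom band",near&(L[...,2]>110)&(L[...,2]<230)&(V>60))
    for a in (50,100): rep(f"stored{a}",(abs(L[...,0]-a)<10)&(abs(L[...,1])<60)&(abs(L[...,2]-65)<6)&(Sa<80))
```

```text
wrist tab1 444 lo [-15.1  67.3  22.1] med [-2.8 74.6 23.6] hi [ 9.5 81.9 25. ] slope 2.01
wrist wall-1-1 110 lo [-15.4 -39.8  37.2] med [-13.3 -31.2  39.6] hi [-10.4 -22.8  41. ] slope 1.4
wrist wall-11 163 lo [-15.6  23.6  38.2] med [-12.8  36.6  39.5] hi [-10.   46.8  41.1] slope -0.91
wrist wall1-1 17 lo [ 10.  -39.5  38. ] med [ 10.  -31.6  39.2] hi [ 10.2 -23.7  40.8] slope -0.57
wrist wall11 52 lo [ 6.6 24.6 38.4] med [ 9.3 41.4 39.8] hi [10.3 46.8 41.1] slope -4.06
wrist plate high 3683 lo [ -4.2 -50.1 222.7] med [-2.000e-01  1.870e+01  2.249e+02] hi [  3.5  55.6 226.1] slope -0.1
wrist platebottom band 4117 lo [ -9.2 -49.8 180. ] med [-2.000e-01  1.720e+01  2.248e+02] hi [  5.2  55.7 226.2] slope -0.07
wrist stored50 1077 lo [ 43.2 -47.4  60. ] med [46.9  3.5 64.5] hi [51.1 48.6 66. ] slope -0.04
wrist stored100 1174 lo [ 93.1 -47.   59.4] med [96.3  3.5 64.5] hi [100.9  48.8  66.1] slope 0.02
top tab1 41 lo [-11.3  69.9  15.7] med [-0.7 75.6 24.6] hi [ 9.  83.  28.8] slope 1.21
top wall-1-1 15 lo [-12.3 -39.3  37.6] med [-11.4 -31.2  41.4] hi [ -9.  -22.   44.6] slope -1.76

[... 945 characters left out ...]
pe 1.42
scene wall1-1 13 lo [  5.3 -46.8  38. ] med [  8.9 -34.1  40.1] hi [ 13.1 -25.7  42. ] slope -8.47
scene wall11 20 lo [ 6.2 24.1 35.5] med [ 9.6 34.8 39.4] hi [13.5 43.8 42. ] slope -0.47
scene plate high 187 lo [ -3.9 -54.5 206.2] med [  3.3  29.9 222.6] hi [  6.8  52.3 226.5] slope 0.76
scene orange 893 lo [  1.8 -46.8 133. ] med [  4.9   3.9 164.6] hi [  8.3  44.5 199.6] slope -0.3
scene platebottom band 1507 lo [ -1.3 -54.3 127.8] med [  4.5   5.3 177.5] hi [  8.3  53.3 225.5] slope -0.48
scene stored50 165 lo [ 44.  -46.7  59.4] med [51.  -0.8 64. ] hi [55.3 47.  67.1] slope 0.05
scene stored100 182 lo [ 94.2 -48.3  59.5] med [101.1  -2.4  64.3] hi [105.2  47.4  66.6] slope -0.1
```

All three cameras put the plate 0.7–2.6 mm to the +x side of the slot centre. I'll shift it by -1.6 mm and lower it while watching the wrist force.

Run:
```python
from rig import *
from h import *
S=Rz(-2.3);R2=tool(np.array([0,0,-1.]),S[:,0]);o=np.array([537.4,-221.3,0])+S[:,0]*-1.7
def T(z): return o+np.array([0,0,z])
line_to(T(125),R2,velocity=120); sleep(.2)
f0=read_wrist_force();print(f0,read_eef_pos())
z=125
while z>71:
    z-=4 if z>82 else 1
    line_to(T(z),R2,velocity=40)
    f=read_wrist_force()-f0
    if z<84 or abs(f).max()>2: print(z,f.round(1),read_eef_pos().round(1))
    if f[2]>5 or np.hypot(f[0],f[1])>10: break
print(read_t())
P=camera_params("wrist");im,d=capture("wrist");cv2.imwrite("pics/w4.png",im[:,:,::-1])
im,d=capture("scene");cv2.imwrite("pics/s4.png",cv2.resize(im[150:290,100:270,::-1],None,fx=4,fy=4))
```

```text
[ 0.24935636 -0.71791674 -2.82892475] [ 536.27131182 -221.45493437  125.87786259]
81 [-0.7  0.1  0.6] [ 535.5 -221.1   80.7]
80 [-0.1 -0.5  0.4] [ 535.7 -221.2   80. ]
79 [ 0.3  0.9 -0.5] [ 535.7 -221.2   79. ]
78 [0.2 1.4 0. ] [ 535.7 -221.2   77.9]
77 [-0.5  0.3 -0. ] [ 535.6 -221.2   76.9]
76 [-0.5 -0.5  0.9] [ 535.6 -221.2   75.9]
75 [0.1 1.3 0.5] [ 535.7 -221.2   75. ]
74 [-3.   1.6 10.6] [ 535.8 -221.2   74.9]
14.9583
```

View pics/s4.png

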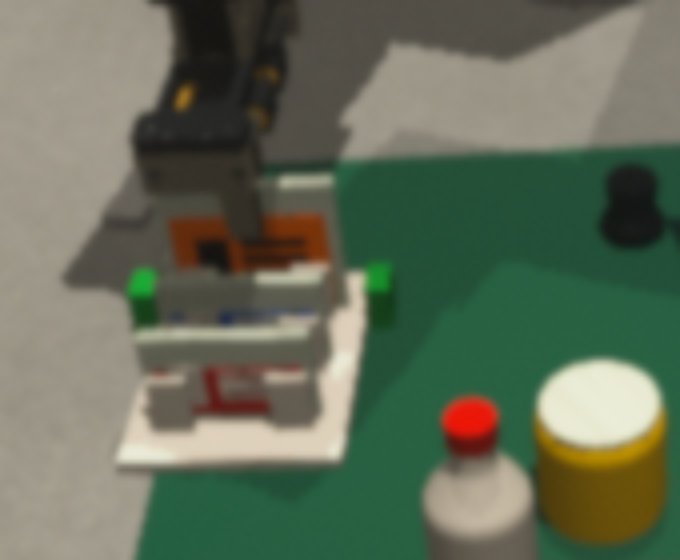

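View pics/w4.png

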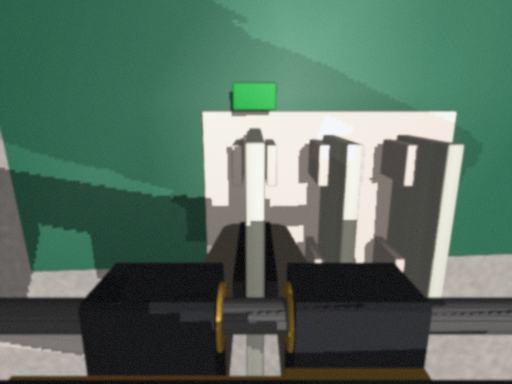

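The plate touched the floor at TCP z 74.9 (74.3 predicted). It sits between the wall ends at (240,165) and (271,165), in line with the tab at column 254. I'll release with a small opening and retreat.

Run:
```python
from rig import *
from h import *
import pickle
S=Rz(-2.3)
command_gripper(0.28); sleep(.2)
p=read_eef_pos(); print(read_wrist_force(),p,read_finger_gap()*92)
line_to([p[0],p[1],150],velocity=80)
line_to([p[0],p[1],260],velocity=200)
for n in("scene","wrist"):
    P=camera_params(n);im,d=capture(n);cv2.imwrite(f"pics/{n}5.png",im[:,:,::-1])
    np.savez(f"pics/{n}5.npz",im=im,d=d);pickle.dump(P,open(f"pics/{n}5.pkl","wb"))
    o=np.array([537.4,-221.3,10.]);L=(cloud(d,P)-o)@S
    m=(abs(L[...,0])<20)&(abs(L[...,1])<65)&(L[...,2]>60)&(L[...,2]<110)&(d>0)
    q=L[m];print(n,np.percentile(q,[2,50,98],0).round(1).tolist())
    w=im
print(read_t())
```

```text
[-0.64665587 -0.62452862  0.05396664] [ 535.70062645 -221.23008867   73.95649345] 25.883258807479088
scene [[-3.9, -54.6, 61.0], [2.4, -1.1, 82.7], [5.6, 52.0, 101.3]]
wrist [[-6.0, -52.5, 76.6], [-2.2, 3.3, 99.6], [2.0, 53.6, 101.2]]
17.6167
```

View pics/wrist5.png

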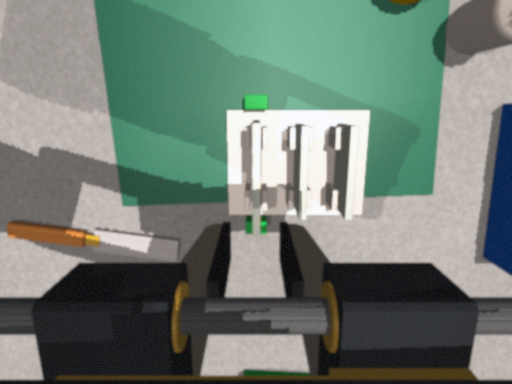

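View pics/scene5.png

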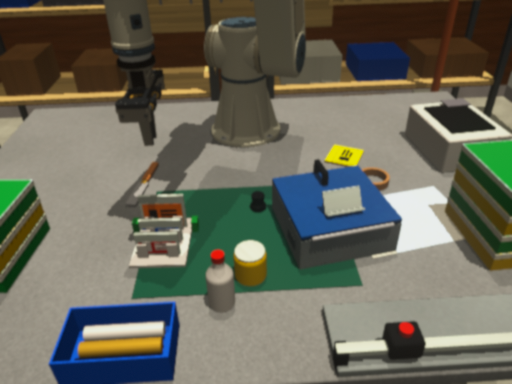

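The plate stands free in the slot: top 100 mm above the floor, centred in y, and in line with both tabs at (255,102) and (257,225). Now the handle.

Run:
```python
from rig import *
from h import *
import pickle
R3=tool(np.array([0,0,-1.]),B[:,1])
command_gripper(0.55)
goto([478.5,179.6,230],R3); sleep(.2)
print(read_t(),read_eef_pos(),read_joints())
for n in("wrist",):
    P=camera_params(n);im,d=capture(n);cv2.imwrite(f"pics/{n}6.png",im[:,:,::-1])
    np.savez(f"pics/{n}6.npz",im=im,d=d);pickle.dump(P,open(f"pics/{n}6.pkl","wb"))
def go(n,im,d,P):
    L=(cloud(d,P)-LC)@B;V=im.max(-1)
    ins=(abs(L[...,0])<150)&(abs(L[...,1])<40)&(d>0)
    h=(ins&(L[...,2]>26)&(L[...,0]<-40)&(V<90)&(L[...,2]<45)).astype(np.uint8)
    k,l,st,c=cv2.connectedComponentsWithStats(h);i=1+st[1:,4].argmax();q=L[l==i]
    t=q[q[:,2]>31] if n!="scene" else q
    print(n,len(q),st[i],"pct",np.percentile(q,[1,50,99],0).round(1).tolist(),"yaw",np.degrees(np.polyfit(t[:,0],t[:,1],1)[0]))
go("wrist",im,d,P)
im,d=load("w1");go("w1",im,d,pickle.load(open("pics/w1.pkl","rb")))
for n in("top","scene"):
    im,d=load(n+"0");go(n,im,d,camera_params(n))
```

```text
19.8583 [478.86772156 178.93947307 230.01149837] [ 2.03240073e+01  9.13118764e+00  1.06353627e+02 -4.43848569e-03
  6.45123839e+01 -8.00804681e+01]
wrist 1458 [ 248  150   18   86 1458] pct [[-124.9, -5.9, 32.2], [-93.7, 0.6, 36.7], [-57.6, 7.7, 38.4]] yaw -0.15024446256248256
w1 1782 [  49  178   97   28 1782] pct [[-124.6, -5.9, 27.3], [-94.0, 2.1, 36.4], [-57.4, 7.8, 38.5]] yaw 0.15240410005805213
top 179 [174 187  11  30 179] pct [[-122.3, -6.9, 27.8], [-88.6, -0.6, 38.1], [-54.6, 7.4, 42.3]] yaw 0.037431403373258856
scene 60 [314 160  10  10  60] pct [[-118.9, -10.1, 27.4], [-98.0, -5.4, 36.3], [-74.7, 2.6, 39.0]] yaw 0.6360309804760254
```

View pics/wrist6.png

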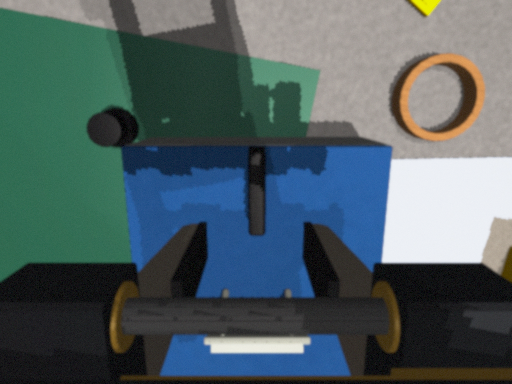

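The handle centre is consistent across views (-90, 0.5 in the lid frame, bar top at 137 mm). I'll pinch it, then pull along the hinge arc in small steps.

```bash
cat >> h.py <<'E'
HC=LC+B@np.array([-90,.5,31.]); HG=LC+B@np.array([115,.5,-14.])
def Ry(t): return np.array([[np.cos(t),0,np.sin(t)],[0,1,0],[-np.sin(t),0,np.cos(t)]])
def lidpose(t,low=18.7+.5):
    W=B@Ry(t)@B.T
    p=HC+np.array([0,0,-low])
    return HG+W@(p-HG), W@tool(np.array([0,0,-1.]),B[:,1])
E
python3 - <<'E'
from rig import *
from h import *
p,R=lidpose(0)
line_to(p+[0,0,40],R,velocity=120);line_to(p,R,velocity=60);sleep(.1)
print(p,read_eef_pos(),read_wrist_force())
command_gripper(0.0);sleep(.2)
f0=read_wrist_force();print("gap",read_finger_gap()*92,f0,read_t())
for t in np.arange(.005,.0251,.005):
    q,Q=lidpose(t);line_to(q,Q,velocity=20);sleep(.05)
    e=read_eef_pos();print(round(t,3),(e-p).round(2),"cmd",(q-p).round(2),(read_wrist_force()-f0).round(1),round(read_finger_gap()*92,1))
print(read_t())
E
```

```text
[478.41594056 180.09043016 110.8       ] [478.73611811 180.21164164 111.16432755] [-0.33468394  0.02909841 -0.71166103]
gap 13.627474196538877 [-1.62179023  1.17118563  0.51389953] 22.475
0.005 [-0.02  0.17  0.55] cmd [0.13 0.02 1.02] [ 3.4  3.4 -9.5] 13.6
0.01 [0.05 0.15 1.33] cmd [0.26 0.05 2.05] [  4.1   3.4 -14.9] 13.2
0.015 [0.17 0.17 2.31] cmd [0.4  0.07 3.07] [  4.5   4.5 -14.9] 13.6
0.02 [0.27 0.21 3.31] cmd [0.55 0.1  4.09] [  3.7   3.6 -13.9] 13.8
0.025 [0.42 0.22 4.36] cmd [0.7  0.13 5.12] [  3.7   3.8 -15.3] 13.6
23.975
```

Run:
```python
from rig import *
from h import *
p,_=lidpose(0)
for t in np.arange(.03,.1076,.005):
    q,Q=lidpose(t);line_to(q,Q,velocity=20)
    e=read_eef_pos();print(round(t,3),(e-p).round(2),"cmd",(q-p).round(2),read_wrist_force().round(1),round(read_finger_gap()*92,1))
sleep(.4);print(read_t(),read_eef_pos()-p,read_wrist_force(),read_joint_vel().round(3))
for n in("scene","top"):
    P=camera_params(n);im,d=capture(n);cv2.imwrite(f"pics/{n}7.png",im[:,:,::-1])
    L=(cloud(d,P)-LC)@B
    hsv=cv2.cvtColor(im,cv2.COLOR_RGB2HSV);H,S=hsv[...,0],hsv[...,1]
    m=(abs(abs(L[...,1])-80)<35)&(abs(L[...,0])<130)&(L[...,2]>-6)&(L[...,2]<45)&(H>100)&(H<125)&(S>120)&(d>0)
    q=L[m];c=np.polyfit(q[:,0],q[:,2],1);r=q[:,2]-np.polyval(c,q[:,0]);k=abs(r)<4;c=np.polyfit(q[k,0],q[k,2],1)
    print(n,"lid angle",-np.arctan(c[0]),"front z",np.polyval(c,-125),k.mean())
    S2=Rz(-2.3);L=(cloud(d,P)-np.array([537.4,-221.3,10.]))@S2
    m=(abs(L[...,0])<20)&(abs(L[...,1])<65)&(L[...,2]>60)&(L[...,2]<110)&(d>0)
    print("plate",np.percentile(L[m],[2,50,98],0).round(1).tolist())
```

```text
0.03 [0.6  0.26 5.41] cmd [0.85 0.16 6.14] [  2.3   5.2 -14.3] 13.7
0.035 [0.73 0.3  6.44] cmd [1.01 0.19 7.16] [  1.9   5.6 -13.8] 13.7
0.04 [0.89 0.32 7.47] cmd [1.18 0.22 8.18] [  2.9   5.6 -13.9] 13.4
0.045 [1.07 0.36 8.5 ] cmd [1.35 0.25 9.2 ] [  2.2   5.  -12.9] 13.7
0.05 [1.24 0.39 9.56] cmd [ 1.52  0.28 10.21] [  1.6   5.5 -12.8] 13.5
0.055 [ 1.45  0.42 10.66] cmd [ 1.7   0.31 11.23] [  1.8   6.6 -11.9] 13.7
0.06 [ 1.64  0.47 11.74] cmd [ 1.88  0.35 12.25] [  1.6   4.8 -11.7] 13.7
0.065 [ 1.84  0.47 12.81] cmd [ 2.07  0.38 13.26] [  1.3   6.  -11.2] 13.3
0.07 [ 2.07  0.54 13.92] cmd [ 2.27  0.42 14.28] [  1.2   5.3 -11.3] 13.5
0.075 [ 2.32  0.6  15.02] cmd [ 2.47  0.46 15.29] [  0.7   5.1 -11.3] 13.7
0.08 [ 2.52  0.62 16.05] cmd [ 2.67  0.5  16.3 ] [  1.1   4.8 -10.3] 13.8
0.085 [ 2.74  0.66 17.11] cmd [ 2.88  0.53 17.31] [ 0.6  4.9 -9.6] 13.6
0.09 [ 2.99  0.71 18.18] cmd [ 3.1   0.57 18.32] [ 0.7  5.2 -9.4] 13.7
0.095 [ 3.22  0.75 19.24] cmd [ 3.32  0.61 19.33] [ 1.3  5.5 -8.2] 13.7
0.1 [ 3.45  0.8  20.27] cmd [ 3.54  0.66 20.34] [-0.1  4.6 -8. ] 13.5
0.105 [ 3.73  0.86 21.34] cmd [ 3.77  0.7  21.34] [ 0.4  5.4 -7.7] 13.9
28.375 [ 3.69073421  0.85893304 21.30342594] [ 0.2137933   4.74292827 -7.52449277] [-0.002 -0.023  0.044  0.017  0.021 -0.056]
scene lid angle 0.10221491659255329 front z 24.381637004836413 0.9963998892273609
plate [[-3.9, -54.3, 60.9], [2.2, -1.7, 82.6], [5.8, 51.8, 101.1]]
top lid angle 0.10122122828544336 front z 26.27128261437204 0.9836586472991375
plate [[-3.7, -52.1, 60.9], [-2.4, 1.5, 99.8], [3.4, 54.8, 105.0]]
```

View pics/scene7.png

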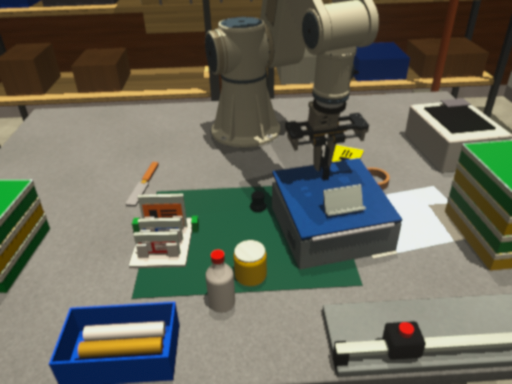

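The lid is held at about 0.10 rad (front edge up 24–26 mm). The plate stands in the slot at (163,212), and the bystanders look unmoved. I'm handing in.

```bash
python3 -c "
from rig import *
print(read_finger_gap()*92,read_wrist_force(),read_t());close_job()"
```

```text
13.664226707102548 [ 0.30721987  5.10567315 -8.25143698] 28.475
the job is handed in; nothing more can be done
```

The job is handed in at about 28.5 s of the 58 s allowed. The plate stands released in the green-tabbed slot, and the gripper still holds the lid just ajar by its handle. No verdict was reported.

- **Plate:** I took it out of the cradle, lowered it into the slot until it touched the floor, and let go. The last images show its top about 100 mm above the slot floor, upright and within a few mm of centre lengthwise.
- **Lid:** I pinched the black handle and pulled along the hinge arc in small steps. The pull peaked at about 15 N and fell smoothly, so the lid never jumped. The two cameras put it at 0.101–0.102 rad, with the front edge 24–26 mm up. At hand-in the finger gap was 13.7 mm on the 14 mm bar, and the wrist read about 8 N of downward pull.
- **Disagreements:** The cameras differed by about 2–3 mm in x, and in placing the plate I used a value between them. A steady sideways force of about 5 N remains on the handle. I judged the bystanders unmoved by eye in the last scene picture and did not measure them.

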